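Free the selector dial of a school announcement console and hold it at its third position

ROBOT

A 6-joint arm with a two-finger parallel gripper is mounted at the origin on the work surface. World frame = base frame: x ahead of the robot, y to its left, z up, the work surface at z = 0. Lengths are in m, angles in rad, forces in N, time in s.
With the tool pointing down it reaches from about 0.15 to 0.775 m from the base axis. Payload 6.1 kg.
Tool frame: the origin (TCP) lies between the finger pads; the fingertips stand 25 mm ahead of it and the grasp point (between the pads) lies 6 mm ahead of it; z points along the fingers, y is the line along which they close (so a half turn about z gives the same grasp; the last joint's range is limited). The gripper opens to 85 mm and grips with 20 to 120 N. Pads are 22 mm wide; open, the fingers measure 114 mm over their backs; the gripper's body (76 mm by 85 mm) begins 54 mm behind the grasp point. The pads swing forward as they close: fully open they stand 13 mm farther back than shut.
Start: joints at [1.28, 0.126, -0.04, 1.405, 0, 1.571], TCP at [0.151, 0.503, 0.256] pointing down, gripper open.
Joint ranges: [-2.72, 2.72], [-0.95, 1.95], [-1.27, 1.35], [-1.78, 2.02], [-1.46, 1.47], [-3.14, 3.14]. Speed limits (rad/s): [2.39, 2.39, 3.01, 3.14, 3.14, 3.14].

INTERFACE

Orientations are given as a 3x3 rotation matrix whose columns are the frame's x, y, z axes.
In Python, from workcell import ctrl, optics, ticket gives the robot as it stands.
- The arm moves only by the tool jog_arm, never from a script. Its argument "plan" is a list of rows, each an object of numbers: "dx", "dy", "dz": the shift along the world's x, y, z in cm; "wx", "wy", "wz": the turn, a rotation vector about the world's x, y, z in rad; "gripper": the opening, from 0 (shut) to 1 (fully open). In form: [{"dx": .., "dy": .., "dz": .., "wx": .., "wy": .., "wz": .., "gripper": ..}, ...]. A call has 1 to 20 rows; each row is the pose to reach, as a shift and turn from the pose commanded when the call began; what a row does not reach only later rows make up. A row lasts 1/10 s, in which the tool goes at most 50 mm and 8.59 degrees, less where a joint would pass 70% of its speed; a pose out of reach is approached as far as the arm can. A call with a gripper value outside its range is refused whole. The fingers move at their own pace and stop on an object; the grip force is fixed at half the most. Time passes only in rows, so rows that repeat a pose let the fingers close. It gives the time, the measured TCP pose, the force, the opening and the grip force at its end, in the units of the state.
- ctrl.observe(): the state, without advancing time (a new reading comes with each control period).
- optics.grab_frame(name): name is "scene" or "top" or "wrist"; returns the picture (384x512x3 uint8, red, green, blue); there is no depth.
- optics.camera_model(name): a dict with "camera_matrix" (3x3 intrinsics, pixels), "T" (4x4, takes a point from camera to world coordinates). Camera axes: x right, y down, z forward; pixel columns grow to the right and rows downward; lengths in m; the calibration is good to about 2 mm. A picture is of the moment at which its call begins: read the wrist's pose just before it. camera_model takes no time and is no camera call; for the wrist camera it gives the pose at the moment of the call.
- ticket.hand_in(): hands the job in; it is judged then, once.
The state is a dict: "t": time; "joint_positions": joint angles; "dq": joint speeds; "joint_torque": joint torques, N m; "ee_pos": TCP position; "tcp_rot": TCP orientation; "ft_force": force on the tool from outside, world axes, zero at the start; "moment": the same for the moment, N m; "opening": finger opening in m; "finger_force": force on a finger pad.
Only numpy, scipy, OpenCV 4.12 (cv2) and the standard library are available. Lean on these libraries where they do the work, as an engineer would, in place of code of your own. Each camera call takes 0.05 s, during which the arm holds its last target. There are 200 camera calls.

TASK

The lock-out plug standing in the announcement console blocks its selector dial: pull the plug straight up out of its latched socket, set it down in the open grey tray without dropping it, and let go of it. Then push the dial's long lever clockwise past its first two clicks all the way to the third, which is its end stop, and hold it there with the fingers against its return spring; finish while still holding it (let go and it springs back). Leave the tape roll, mug and eraser where they are.

Things in the scene. Friction and masses are not known exactly. Their poses are not given: they have to be found in the camera images.
- console: Fixed beige console, 220 (x) x 280 (y) x 70 mm high, flat top; origin at the centre of its underside, at yaw 0 x points away from the robot and y to the robot's left. A thin gooseneck microphone rises 210 mm above the top at its far right corner (x 85, y -115 mm) and leans away (+x), clear of plug and dial. The white keys are decoration.
- socket (a point): Mouth of the square socket (14 mm wide, 40 mm deep) in the console's flat top, on the socket's axis; at console x 21, y 52 mm, z 70 mm. Its axes are the console's. A small flat steel latch slide lies on the top on its +x side, 3 mm high.
- plug_grip (a point): Centre of the lock-out plug's head (loose, about 60 g), 22 mm above the console top when seated. Head: black block 18 x 18 x 42 mm, shoulder on the console top; below it a 12 x 12 mm steel shank 30 mm long. Axes as the console's. A sprung detent holds it: 5 to 15 N straight up frees it, clear after 30 mm. Fingers have room on its console +y and -y sides; the lever lies 56 mm off on its -x side.
- dial_axis (a point): Point on the dial's vertical axis at the level of the console top (z 70 mm); at console x -35, y 30 mm. The dial's disc is 54 mm in diameter and 11 mm high, its hub 34 mm in diameter and 33 mm high.
- lever (a point): Point on the middle line of the dial's lever, 55 mm from the dial's axis, at half the lever's height (23 mm above the console top). It turns with the dial; its y axis points outward along the lever. The lever is a black bar 12 mm wide, reaching 68 mm from the axis, from 11 to 35 mm above the console top. At rest it points along the console's +y.
- dial (a joint): Dial angle, rad: 0 at rest, growing clockwise seen from above (lever from the console's +y towards its +x). Clicks at 0.5 and 1.0; the third position is the end stop at 1.5. A spring (0.18 to 0.25 N m, rippling by up to 0.1 N m at the clicks: 2 to 8 N at 55 mm) returns it to 0 from anywhere. The seated plug stops the lever at about 0.95.
- tray: Fixed open grey tray, 130 (x) x 150 (y) mm outside, walls 4 mm thick and 28 mm high, floor about 4 mm thick; empty; origin at the centre of its underside. It stands left or right of the console, in place of the grey-covered books.
- tape: Loose clear tape roll lying flat, 90 mm in diameter, 20 mm high; leave alone. Origin at the centre of its underside.
- mug: Loose white mug, 76 mm in diameter, 90 mm high; leave alone. Origin at the centre of its underside.
- eraser: Loose white eraser, 22 x 45 x 14 mm, lying on the console's far part, right of the socket; leave alone. Origin at the centre of its underside.
Not all that is in view belongs to the job. What is shaped like the part that bears plug_grip but turquoise is not meant. Leave any orange look-alike of the tray alone.

How it is judged:
By the outcome, as a careful person would: the job done as asked, in the order asked, and still so for the second after the job is handed in, while the arm keeps its last pose, push and grip.
It also fails if it takes over 61 s, if anything falls off the work surface, if the arm or the gripper's body presses on something with over 40 N, if the wrist force passes 120 N, or if a joint passes its speed limit or range.

## Working session

There is one attempt and no reset: what is moved stays moved. The work goes in short steps, Python scripts to look and compute and a tool call to move; the robot and the scene stay as the last step left them, time stands still between calls to the robot, and variables do not carry over. Pictures are saved under pics/ and viewed, at most 10 in all, crops included, and the job is handed in when it is done.

Besides the shell and the picture viewer there is one more tool, called after "Call:" as name(argument=value, ...) on one line, values as JSON. jog_arm: Moves the arm, as the interface text tells. Its arguments: {"type":"object","properties":{"plan":{"type":"array"}},"required":["plan"]}

```bash
mkdir -p pics
python3 - <<'E'
from workcell import ctrl, optics
import cv2,numpy as np
for n in ("scene","top"):
    im=optics.grab_frame(n); cv2.imwrite(f"pics/{n}0.png",im[:,:,::-1])
    m=optics.camera_model(n); print(n,np.round(m["camera_matrix"],1).tolist(),np.round(m["T"],4).tolist())
s=ctrl.observe(); print(s["t"],s["ee_pos"],s["tcp_rot"])
E
```

```text
scene [[456.6, 0.0, 257.1], [0.0, 456.6, 191.9], [0.0, 0.0, 1.0]] [[0.2093, 0.6562, -0.7249, 1.2903], [0.9776, -0.1567, 0.1404, -0.1837], [-0.0215, -0.7381, -0.6743, 0.8668], [0.0, 0.0, 0.0, 1.0]]
top [[357.0, 0.0, 252.2], [0.0, 357.0, 198.9], [0.0, 0.0, 1.0]] [[-0.0254, -0.9928, 0.1173, 0.2957], [-0.9997, 0.0251, -0.0038, -0.0196], [0.0008, -0.1174, -0.9931, 1.2271], [0.0, 0.0, 0.0, 1.0]]
0.1 [0.15041407 0.50265377 0.25560519] [[-9.58033431e-01  2.86656179e-01 -4.24797893e-04]
 [ 2.86656493e-01  9.58032444e-01 -1.37483524e-03]
 [ 1.28651470e-05 -1.43890920e-03 -9.99998965e-01]]
```

View pics/top0.png

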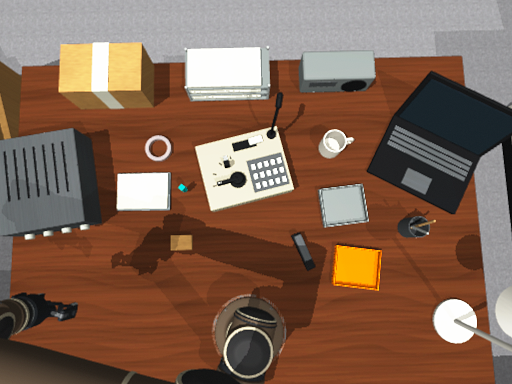

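View pics/scene0.png

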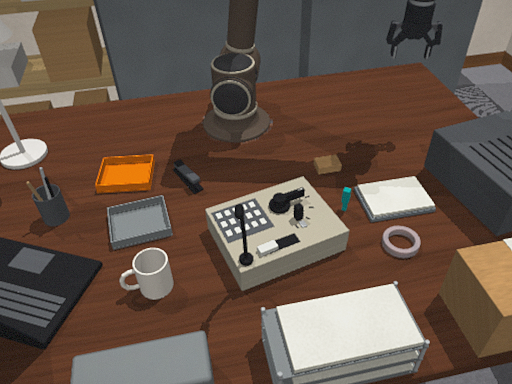

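The top view shows the console (corners ≈(195,147), (276,126), (293,190), (212,210)), the plug near (227,161), the dial at (237,180), the lever pointing left, the grey tray at (344,205), and the turquoise decoy at (182,187). Next I enlarge the crops for accurate corners.

Run:
```python
import cv2,numpy as np
a=cv2.imread("pics/top0.png")[115:235,180:380]; b=cv2.imread("pics/scene0.png")[170:290,195:355]
cv2.imwrite("pics/c1.png",cv2.resize(a,None,fx=4,fy=4,interpolation=cv2.INTER_CUBIC))
cv2.imwrite("pics/c2.png",cv2.resize(b,None,fx=5,fy=5,interpolation=cv2.INTER_CUBIC))
```

```text
(no output)
```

View pics/c1.png

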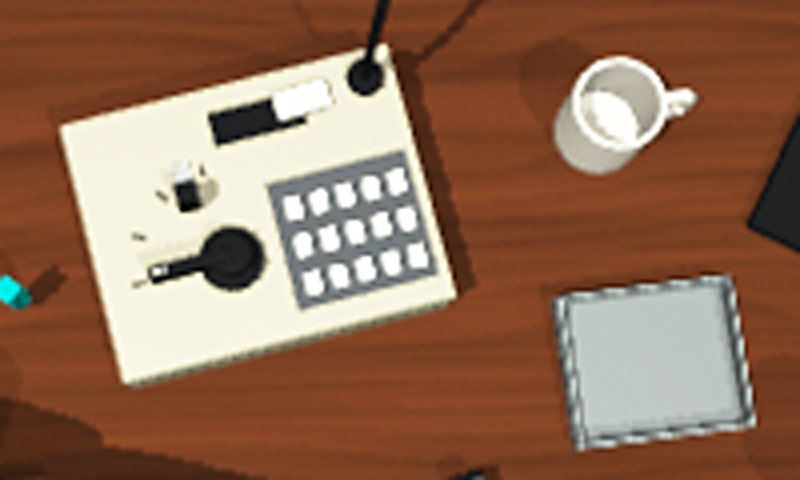

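View pics/c2.png

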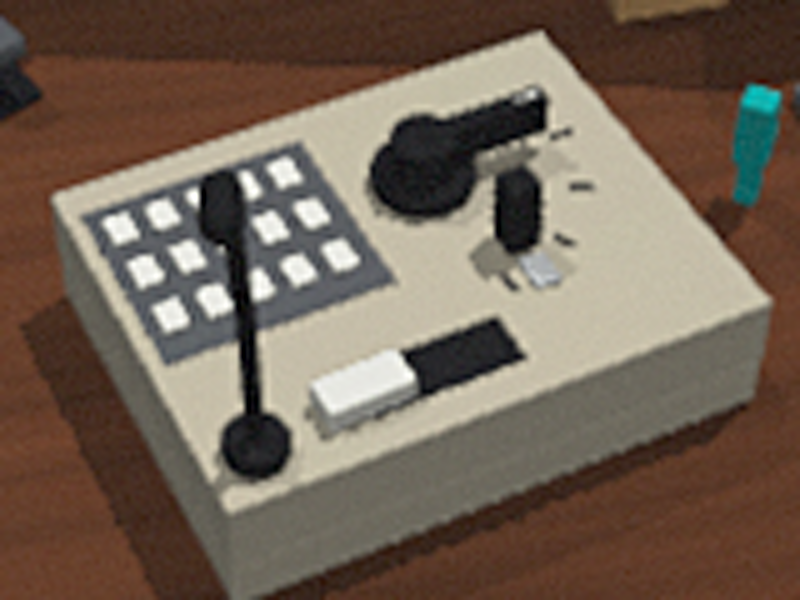

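Crops: the console's top corners are crisp in both views: c1 (60,127), (388,45), (455,297), (124,378); c2 (545,30), (53,198), (228,512), (770,300). The tray rim is c1 (555,298), (732,275), (755,425), (577,448). I fit the poses from these.

```bash
cat > h.py <<'E'
from workcell import ctrl, optics
import cv2,numpy as np
from scipy.optimize import least_squares
def proj(n,P,m=None):
    m=m or optics.camera_model(n); T=np.linalg.inv(m["T"]); p=(T[:3,:3]@np.atleast_2d(P).T).T+T[:3,3]; q=p@m["camera_matrix"].T
    return q[:,:2]/q[:,2:]
def place(v,P):
    c,s=np.cos(v[2]),np.sin(v[2]); P=np.atleast_2d(P); return P@np.array([[c,-s,0],[s,c,0],[0,0,1]]).T+[v[0],v[1],0]
def fit(obs,v0):
    f=lambda v:np.concatenate([(proj(n,place(v,P))-uv).ravel() for n,P,uv in obs])
    r=least_squares(f,v0); return r.x,np.round(r.fun,1)
E
python3 - <<'E'
from h import *
o1=np.array([180,115]);o2=np.array([195,170])
C=lambda a,b,z:np.array([[a,b,z],[a,-b,z],[-a,-b,z],[-a,b,z]])  # FL FR NR NL
top=np.array([(60,127),(388,45),(455,297),(124,378)])/4+o1
sc=np.array([(770,300),(228,512),(53,198),(545,30)])/5+o2
v0=[.5,0,.2]
for obs in ([("top",C(.11,.14,.07),top)],[("scene",C(.11,.14,.07),sc)],[("top",C(.11,.14,.07),top),("scene",C(.11,.14,.07),sc)]):
    v,r=fit(obs,v0); print(v,r.tolist())
for nm,P in dict(plug=[.021,.052,.092],plugtop=[.021,.052,.113],dial=[-.035,.03,.07],lever=[-.035,.085,.093],mic=[.085,-.115,.07]).items(): print(nm,place(v,P),(proj("top",place(v,P))-o1)*4,(proj("scene",place(v,P))-o2)*5)
t=np.array([(555,298),(732,275),(755,425),(577,448)])/4+o1
print(fit([("top",C(.065,.075,.028),t)],[.4,-.25,.1]))
E
```

```text
[ 5.37160630e-01 -4.23315516e-04  2.23805802e-01] [0.3, -0.5, -0.2, -0.2, 0.2, -0.1, -0.2, 0.7]
[0.54015304 0.00466751 0.22899971] [0.6, 0.3, 0.2, 0.1, -0.2, -0.8, -0.6, 0.2]
[0.5389138  0.00296639 0.22720469] [-0.8, -0.9, -1.4, -0.7, -0.8, -0.7, -1.2, 0.3, -0.3, 0.2, -0.8, -0.2, -0.9, -1.1, -1.2, -0.0]
plug [[0.54766084 0.05836033 0.092     ]] [[183.55611124 193.73146495]] [[514.71436465 206.83607825]]
plugtop [[0.54766084 0.05836033 0.113     ]] [[181.64493096 188.02683267]] [[516.4353175  175.36276206]]
dial [[0.49805566 0.02431146 0.07      ]] [[227.96255234 257.75255532]] [[420.03210872 180.94503301]]
lever [[0.48566664 0.07789795 0.093     ]] [[160.46068174 269.70312951]] [[518.51213448 113.88727779]]
mic [[ 0.64763361 -0.08993143  0.07      ]] [[361.28658125  77.4069881 ]] [[252.8804367  450.40694345]]
(array([ 0.40799841, -0.3323943 ,  0.09888772]), array([ 0.2, -0.4, -0.5, -0.1, -0. ,  0.4,  0.3,  0.2]))
```

Call:
jog_arm(plan=[{"dx": 39.7,"dy": -44.5,"dz": -2,"wz": 0.518,"gripper": 0.6},{"dx": 39.7,"dy": -44.5,"dz": -2,"wz": 0.518,"gripper": 0.6},{"dx": 39.7,"dy": -44.5,"dz": -2,"wz": 0.518,"gripper": 0.6},{"dx": 39.7,"dy": -44.5,"dz": -2,"wz": 0.518,"gripper": 0.6},{"dx": 39.7,"dy": -44.5,"dz": -2,"wz": 0.518,"gripper": 0.6},{"dx": 39.7,"dy": -44.5,"dz": -2,"wz": 0.518,"gripper": 0.6},{"dx": 39.7,"dy": -44.5,"dz": -2,"wz": 0.518,"gripper": 0.6},{"dx": 39.7,"dy": -44.5,"dz": -2,"wz": 0.518,"gripper": 0.6},{"dx": 39.7,"dy": -44.5,"dz": -2,"wz": 0.518,"gripper": 0.6},{"dx": 39.7,"dy": -44.5,"dz": -2,"wz": 0.518,"gripper": 0.6},{"dx": 39.7,"dy": -44.5,"dz": -2,"wz": 0.518,"gripper": 0.6},{"dx": 39.7,"dy": -44.5,"dz": -2,"wz": 0.518,"gripper": 0.6},{"dx": 39.7,"dy": -44.5,"dz": -2,"wz": 0.518,"gripper": 0.6},{"dx": 39.7,"dy": -44.5,"dz": -2,"wz": 0.518,"gripper": 0.6},{"dx": 39.7,"dy": -44.5,"dz": -2,"wz": 0.518,"gripper": 0.6},{"dx": 39.7,"dy": -44.5,"dz": -2,"wz": 0.518,"gripper": 0.6},{"dx": 39.7,"dy": -44.5,"dz": -2,"wz": 0.518,"gripper": 0.6},{"dx": 39.7,"dy": -44.5,"dz": -2,"wz": 0.518,"gripper": 0.6}])

```text
invalid input
```

Call:
jog_arm(plan=[{"dx": 39.7,"dy": -44.5,"dz": -2,"wx": 0,"wy": 0,"wz": 0.518,"gripper": 0.6},{"dx": 39.7,"dy": -44.5,"dz": -2,"wx": 0,"wy": 0,"wz": 0.518,"gripper": 0.6},{"dx": 39.7,"dy": -44.5,"dz": -2,"wx": 0,"wy": 0,"wz": 0.518,"gripper": 0.6},{"dx": 39.7,"dy": -44.5,"dz": -2,"wx": 0,"wy": 0,"wz": 0.518,"gripper": 0.6},{"dx": 39.7,"dy": -44.5,"dz": -2,"wx": 0,"wy": 0,"wz": 0.518,"gripper": 0.6},{"dx": 39.7,"dy": -44.5,"dz": -2,"wx": 0,"wy": 0,"wz": 0.518,"gripper": 0.6},{"dx": 39.7,"dy": -44.5,"dz": -2,"wx": 0,"wy": 0,"wz": 0.518,"gripper": 0.6},{"dx": 39.7,"dy": -44.5,"dz": -2,"wx": 0,"wy": 0,"wz": 0.518,"gripper": 0.6},{"dx": 39.7,"dy": -44.5,"dz": -2,"wx": 0,"wy": 0,"wz": 0.518,"gripper": 0.6},{"dx": 39.7,"dy": -44.5,"dz": -2,"wx": 0,"wy": 0,"wz": 0.518,"gripper": 0.6},{"dx": 39.7,"dy": -44.5,"dz": -2,"wx": 0,"wy": 0,"wz": 0.518,"gripper": 0.6},{"dx": 39.7,"dy": -44.5,"dz": -2,"wx": 0,"wy": 0,"wz": 0.518,"gripper": 0.6},{"dx": 39.7,"dy": -44.5,"dz": -2,"wx": 0,"wy": 0,"wz": 0.518,"gripper": 0.6},{"dx": 39.7,"dy": -44.5,"dz": -2,"wx": 0,"wy": 0,"wz": 0.518,"gripper": 0.6},{"dx": 39.7,"dy": -44.5,"dz": -2,"wx": 0,"wy": 0,"wz": 0.518,"gripper": 0.6},{"dx": 39.7,"dy": -44.5,"dz": -2,"wx": 0,"wy": 0,"wz": 0.518,"gripper": 0.6}])

```text
t: 1.7
ee_pos: [0.5466, 0.0591, 0.2365]
tcp_rot: [[-0.974, -0.227, -0.0], [-0.227, 0.974, 0.0], [0.0, 0.0, -1.0]]
ft_force: [0.1, 0.6, 0.1]
opening: 0.0509
finger_force: 0.0
```

Run:
```python
from h import *
m=optics.camera_model("wrist"); im=optics.grab_frame("wrist"); print(ctrl.observe()["ee_pos"])
v=[0.5389,0.0030,0.2272]
for nm,P in dict(plugtop=[.021,.052,.113],dial=[-.035,.03,.103],lever=[-.035,.085,.105],NL=[-.11,.14,.07],FL=[.11,.14,.07]).items(): print(nm,proj("wrist",place(v,P),m)*1.5)
print(m["T"].round(3).tolist())
cv2.imwrite("pics/w1.png",cv2.resize(im[:,:,::-1],None,fx=1.5,fy=1.5))
```

```text
[0.54668508 0.05922626 0.2366582 ]
plugtop [[382.19081118 281.17154276]]
dial [[341.68478496 176.40276407]]
lever [[443.90681206 176.83903523]]
NL [[537.89250999  38.46886384]]
FL [[508.38991997 387.06631243]]
[[-0.227, 0.939, 0.259, 0.48], [0.974, 0.219, 0.061, 0.043], [0.001, 0.266, -0.964, 0.353], [0.0, 0.0, 0.0, 1.0]]
```

View pics/w1.png

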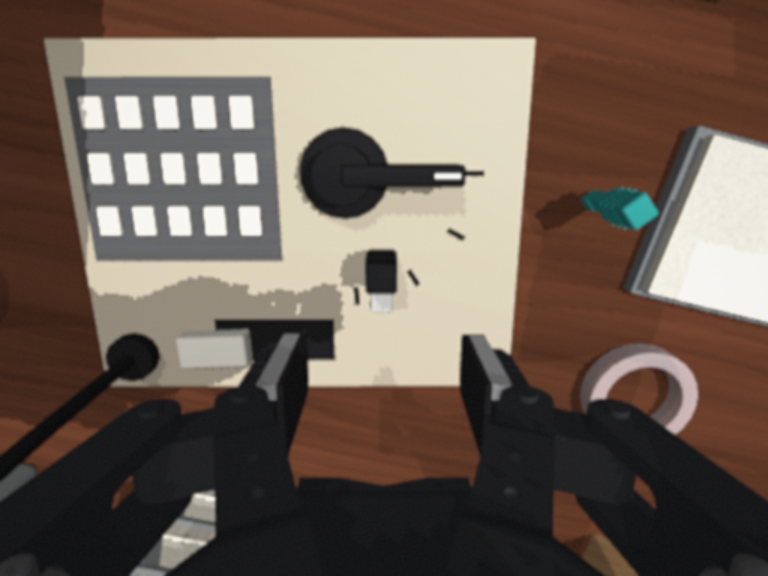

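The wrist view confirms the fit: plug top centre (382,280) against the predicted (382,281), and near-left corner (536,38) against (538,38). Next I descend and grip.

Call:
jog_arm(plan=[{"dx": 0.1,"dy": -0.07,"dz": -4,"wx": 0,"wy": 0,"wz": 0,"gripper": 0.6},{"dx": 0.1,"dy": -0.07,"dz": -8,"wx": 0,"wy": 0,"wz": 0,"gripper": 0.6},{"dx": 0.1,"dy": -0.07,"dz": -11,"wx": 0,"wy": 0,"wz": 0,"gripper": 0.6},{"dx": 0.1,"dy": -0.07,"dz": -13.3,"wx": 0,"wy": 0,"wz": 0,"gripper": 0.6},{"dx": 0.1,"dy": -0.07,"dz": -13.3,"wx": 0,"wy": 0,"wz": 0,"gripper": 0.6},{"dx": 0.1,"dy": -0.07,"dz": -13.3,"wx": 0,"wy": 0,"wz": 0,"gripper": 0.1},{"dx": 0.1,"dy": -0.07,"dz": -13.3,"wx": 0,"wy": 0,"wz": 0,"gripper": 0.1},{"dx": 0.1,"dy": -0.07,"dz": -13.3,"wx": 0,"wy": 0,"wz": 0,"gripper": 0.1},{"dx": 0.1,"dy": -0.07,"dz": -13.3,"wx": 0,"wy": 0,"wz": 0,"gripper": 0.1},{"dx": 0.1,"dy": -0.07,"dz": -13.3,"wx": 0,"wy": 0,"wz": 0,"gripper": 0.1},{"dx": 0.1,"dy": -0.07,"dz": -13.3,"wx": 0,"wy": 0,"wz": 0,"gripper": 0.1},{"dx": 0.1,"dy": -0.07,"dz": -13.3,"wx": 0,"wy": 0,"wz": 0,"gripper": 0.1}])

```text
t: 2.95
ee_pos: [0.5496, 0.0577, 0.1054]
tcp_rot: [[-0.974, -0.225, 0.003], [-0.225, 0.974, 0.001], [-0.004, 0.0, -1.0]]
ft_force: [-1.2, 1.7, 6.9]
opening: 0.0175
finger_force: 58.9
```

Call:
jog_arm(plan=[{"dx": 0,"dy": 0,"dz": 0.6,"wx": 0,"wy": 0,"wz": 0,"gripper": 0.1},{"dx": 0,"dy": 0,"dz": 1.2,"wx": 0,"wy": 0,"wz": 0,"gripper": 0.1},{"dx": 0,"dy": 0,"dz": 1.8,"wx": 0,"wy": 0,"wz": 0,"gripper": 0.1},{"dx": 0,"dy": 0,"dz": 2.4,"wx": 0,"wy": 0,"wz": 0,"gripper": 0.1},{"dx": 0,"dy": 0,"dz": 3,"wx": 0,"wy": 0,"wz": 0,"gripper": 0.1},{"dx": 0,"dy": 0,"dz": 3.6,"wx": 0,"wy": 0,"wz": 0,"gripper": 0.1},{"dx": 0,"dy": 0,"dz": 4.4,"wx": 0,"wy": 0,"wz": 0,"gripper": 0.1},{"dx": 0,"dy": 0,"dz": 6,"wx": 0,"wy": 0,"wz": 0,"gripper": 0.1},{"dx": 0,"dy": 0,"dz": 9,"wx": 0,"wy": 0,"wz": 0,"gripper": 0.1},{"dx": 0,"dy": 0,"dz": 12,"wx": 0,"wy": 0,"wz": 0,"gripper": 0.1},{"dx": 0,"dy": 0,"dz": 12,"wx": 0,"wy": 0,"wz": 0,"gripper": 0.1},{"dx": 0,"dy": 0,"dz": 12,"wx": 0,"wy": 0,"wz": 0,"gripper": 0.1}])

```text
t: 4.15
ee_pos: [0.5488, 0.0572, 0.2243]
tcp_rot: [[-0.974, -0.225, 0.002], [-0.225, 0.974, 0.0], [-0.002, -0.0, -1.0]]
ft_force: [0.9, 0.3, -1.2]
opening: 0.0171
finger_force: 60.5
```

Run:
```python
from h import *
im=optics.grab_frame("wrist"); print(ctrl.observe()["ee_pos"])
a=cv2.resize(im[:,:,::-1],None,fx=.75,fy=.75); b=cv2.resize(optics.grab_frame("scene")[60:300,180:500,::-1],(384,288))
cv2.imwrite("pics/w2.png",np.hstack([a,b]))
```

```text
[0.54826372 0.05716864 0.22316719]
```

View pics/w2.png

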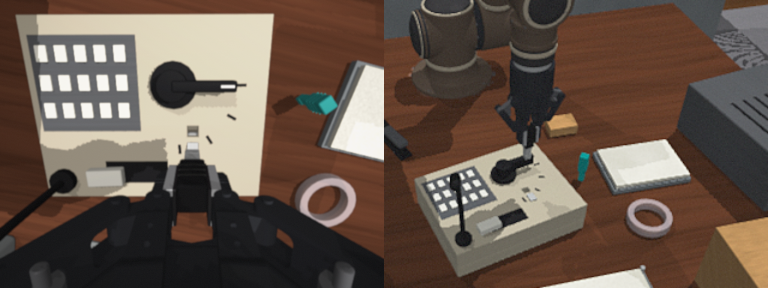

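The plug is out and held, and the socket is empty at (193,131) in the left image. Next I carry it over the tray.

Call:
jog_arm(plan=[{"dx": -14,"dy": -38.9,"dz": 0,"wx": 0,"wy": 0,"wz": -0.128,"gripper": 0.1},{"dx": -14,"dy": -38.9,"dz": 0,"wx": 0,"wy": 0,"wz": -0.128,"gripper": 0.1},{"dx": -14,"dy": -38.9,"dz": 0,"wx": 0,"wy": 0,"wz": -0.128,"gripper": 0.1},{"dx": -14,"dy": -38.9,"dz": 0,"wx": 0,"wy": 0,"wz": -0.128,"gripper": 0.1},{"dx": -14,"dy": -38.9,"dz": 0,"wx": 0,"wy": 0,"wz": -0.128,"gripper": 0.1},{"dx": -14,"dy": -38.9,"dz": 0,"wx": 0,"wy": 0,"wz": -0.128,"gripper": 0.1},{"dx": -14,"dy": -38.9,"dz": 0,"wx": 0,"wy": 0,"wz": -0.128,"gripper": 0.1},{"dx": -14,"dy": -38.9,"dz": 0,"wx": 0,"wy": 0,"wz": -0.128,"gripper": 0.1},{"dx": -14,"dy": -38.9,"dz": 0,"wx": 0,"wy": 0,"wz": -0.128,"gripper": 0.1},{"dx": -14,"dy": -38.9,"dz": 0,"wx": 0,"wy": 0,"wz": -0.128,"gripper": 0.1},{"dx": -14,"dy": -38.9,"dz": 0,"wx": 0,"wy": 0,"wz": -0.128,"gripper": 0.1},{"dx": -14,"dy": -38.9,"dz": 0,"wx": 0,"wy": 0,"wz": -0.128,"gripper": 0.1},{"dx": -14,"dy": -38.9,"dz": 0,"wx": 0,"wy": 0,"wz": -0.128,"gripper": 0.1},{"dx": -14,"dy": -38.9,"dz": 0,"wx": 0,"wy": 0,"wz": -0.128,"gripper": 0.1},{"dx": -14,"dy": -38.9,"dz": 0,"wx": 0,"wy": 0,"wz": -0.128,"gripper": 0.1}])

```text
t: 5.75
ee_pos: [0.4089, -0.3311, 0.2234]
tcp_rot: [[-0.995, -0.1, 0.0], [-0.1, 0.995, -0.0], [-0.0, -0.0, -1.0]]
ft_force: [-0.2, 0.4, -0.5]
opening: 0.0172
finger_force: 60.6
```

Call:
jog_arm(plan=[{"dx": 0,"dy": 0,"dz": -4,"wx": 0,"wy": 0,"wz": 0,"gripper": 0.1},{"dx": 0,"dy": 0,"dz": -8,"wx": 0,"wy": 0,"wz": 0,"gripper": 0.1},{"dx": 0,"dy": 0,"dz": -11,"wx": 0,"wy": 0,"wz": 0,"gripper": 0.1},{"dx": 0,"dy": 0,"dz": -13,"wx": 0,"wy": 0,"wz": 0,"gripper": 0.1},{"dx": 0,"dy": 0,"dz": -14.2,"wx": 0,"wy": 0,"wz": 0,"gripper": 0.1},{"dx": 0,"dy": 0,"dz": -14.6,"wx": 0,"wy": 0,"wz": 0,"gripper": 0.1},{"dx": 0,"dy": 0,"dz": -14.8,"wx": 0,"wy": 0,"wz": 0,"gripper": 0.1},{"dx": 0,"dy": 0,"dz": -14.8,"wx": 0,"wy": 0,"wz": 0,"gripper": 0.1},{"dx": 0,"dy": 0,"dz": -14.8,"wx": 0,"wy": 0,"wz": 0,"gripper": 0.1}])

```text
t: 6.65
ee_pos: [0.4091, -0.3322, 0.0764]
tcp_rot: [[-0.995, -0.099, 0.001], [-0.099, 0.995, -0.001], [-0.001, -0.001, -1.0]]
ft_force: [-0.9, -1.0, -0.5]
opening: 0.0171
finger_force: 60.6
```

Run:
```python
from h import *
im=optics.grab_frame("wrist"); s=ctrl.observe(); print(s["ee_pos"],s["ft_force"])
a=cv2.resize(im[:,:,::-1],None,fx=.75,fy=.75); b=cv2.resize(optics.grab_frame("scene")[150:300,40:240,::-1],(384,288))
cv2.imwrite("pics/w3.png",np.hstack([a,b]))
```

```text
[ 0.40907121 -0.33219823  0.0763439 ] [ 0.31035016  0.24561582 -0.55154425]
```

View pics/w3.png

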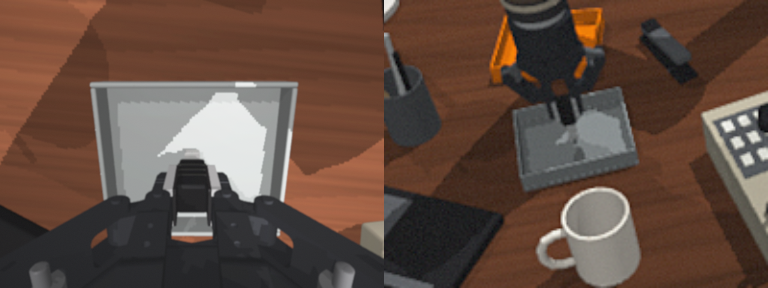

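The plug is centred over the tray, just above its floor. I lower it in small steps to contact.

Call:
jog_arm(plan=[{"dx": 0,"dy": 0,"dz": -0.2,"wx": 0,"wy": 0,"wz": 0,"gripper": 0.1},{"dx": 0,"dy": 0,"dz": -0.4,"wx": 0,"wy": 0,"wz": 0,"gripper": 0.1},{"dx": 0,"dy": 0,"dz": -0.55,"wx": 0,"wy": 0,"wz": 0,"gripper": 0.1},{"dx": 0,"dy": 0,"dz": -0.55,"wx": 0,"wy": 0,"wz": 0,"gripper": 0.1},{"dx": 0,"dy": 0,"dz": -0.55,"wx": 0,"wy": 0,"wz": 0,"gripper": 0.1}])

```text
t: 7.25
ee_pos: [0.4084, -0.3317, 0.0697]
tcp_rot: [[-0.995, -0.099, -0.0], [-0.099, 0.995, 0.0], [0.0, 0.0, -1.0]]
ft_force: [-0.0, -0.4, -1.0]
opening: 0.0171
finger_force: 60.8
```

Call:
jog_arm(plan=[{"dx": 0,"dy": 0,"dz": -0.1,"wx": 0,"wy": 0,"wz": 0,"gripper": 0.1},{"dx": 0,"dy": 0,"dz": -0.15,"wx": 0,"wy": 0,"wz": 0,"gripper": 0.1},{"dx": 0,"dy": 0,"dz": -0.15,"wx": 0,"wy": 0,"wz": 0,"gripper": 0.1}])

```text
t: 7.55
ee_pos: [0.4086, -0.3318, 0.0694]
tcp_rot: [[-0.995, -0.099, 0.001], [-0.099, 0.995, -0.0], [-0.001, -0.001, -1.0]]
ft_force: [-2.6, 1.6, 8.4]
opening: 0.017
finger_force: 62.0
```

Call:
jog_arm(plan=[{"dx": 0,"dy": 0,"dz": 0.07,"wx": 0,"wy": 0,"wz": 0,"gripper": 0.1},{"dx": 0,"dy": 0,"dz": 0.07,"wx": 0,"wy": 0,"wz": 0,"gripper": 0.22},{"dx": 0,"dy": 0,"dz": 0.07,"wx": 0,"wy": 0,"wz": 0,"gripper": 0.25},{"dx": 0,"dy": 0,"dz": 0.07,"wx": 0,"wy": 0,"wz": 0,"gripper": 0.3},{"dx": 0,"dy": 0,"dz": 0.07,"wx": 0,"wy": 0,"wz": 0,"gripper": 0.5},{"dx": 0,"dy": 0,"dz": 0.07,"wx": 0,"wy": 0,"wz": 0,"gripper": 0.5},{"dx": 0,"dy": 0,"dz": 0.07,"wx": 0,"wy": 0,"wz": 0,"gripper": 0.5},{"dx": 0,"dy": 0,"dz": 0.07,"wx": 0,"wy": 0,"wz": 0,"gripper": 0.5}])

```text
t: 8.35
ee_pos: [0.4085, -0.3317, 0.069]
tcp_rot: [[-0.995, -0.099, -0.0], [-0.099, 0.995, 0.0], [0.0, 0.0, -1.0]]
ft_force: [0.6, 0.2, 0.3]
opening: 0.0424
finger_force: 0.0
```

Run:
```python
from h import *
im=optics.grab_frame("wrist"); s=ctrl.observe(); print(s["ee_pos"],s["ft_force"],s["opening"])
a=cv2.resize(im[:,:,::-1],None,fx=.75,fy=.75); b=cv2.resize(optics.grab_frame("scene")[150:300,40:240,::-1],(384,288))
cv2.imwrite("pics/w4.png",np.hstack([a,b]))
```

```text
[ 0.40849281 -0.33175792  0.0689606 ] [ 0.79011369  0.02777698 -0.5430203 ] 0.04275110213382839
```

View pics/w4.png

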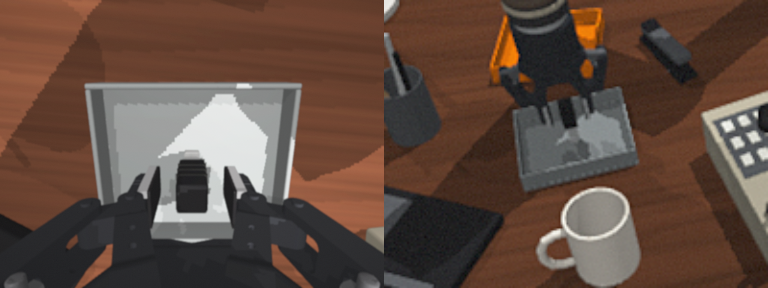

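The plug stands upright on the tray floor, released, with the fingers clear of it. I lift straight up, close the fingers and go to the near side of the lever.

Call:
jog_arm(plan=[{"dx": 0,"dy": 0,"dz": 2,"wx": 0,"wy": 0,"wz": 0,"gripper": 0.5},{"dx": 0,"dy": 0,"dz": 6,"wx": 0,"wy": 0,"wz": 0,"gripper": 0.5},{"dx": 0,"dy": 0,"dz": 11,"wx": 0,"wy": 0,"wz": 0,"gripper": 0.5},{"dx": 0,"dy": 0,"dz": 15,"wx": 0,"wy": 0,"wz": 0,"gripper": 0.5},{"dx": 0,"dy": 0,"dz": 15,"wx": 0,"wy": 0,"wz": 0,"gripper": 0.5},{"dx": 4.7,"dy": 39.75,"dz": 15,"wx": 0,"wy": 0,"wz": 0.128,"gripper": 0},{"dx": 4.7,"dy": 39.75,"dz": 15,"wx": 0,"wy": 0,"wz": 0.128,"gripper": 0},{"dx": 4.7,"dy": 39.75,"dz": 15,"wx": 0,"wy": 0,"wz": 0.128,"gripper": 0},{"dx": 4.7,"dy": 39.75,"dz": 15,"wx": 0,"wy": 0,"wz": 0.128,"gripper": 0},{"dx": 4.7,"dy": 39.75,"dz": 15,"wx": 0,"wy": 0,"wz": 0.128,"gripper": 0},{"dx": 4.7,"dy": 39.75,"dz": 15,"wx": 0,"wy": 0,"wz": 0.128,"gripper": 0},{"dx": 4.7,"dy": 39.75,"dz": 15,"wx": 0,"wy": 0,"wz": 0.128,"gripper": 0},{"dx": 4.7,"dy": 39.75,"dz": 15,"wx": 0,"wy": 0,"wz": 0.128,"gripper": 0},{"dx": 4.7,"dy": 39.75,"dz": 15,"wx": 0,"wy": 0,"wz": 0.128,"gripper": 0},{"dx": 4.7,"dy": 39.75,"dz": 15,"wx": 0,"wy": 0,"wz": 0.128,"gripper": 0},{"dx": 4.7,"dy": 39.75,"dz": 15,"wx": 0,"wy": 0,"wz": 0.128,"gripper": 0},{"dx": 4.7,"dy": 39.75,"dz": 15,"wx": 0,"wy": 0,"wz": 0.128,"gripper": 0},{"dx": 4.7,"dy": 39.75,"dz": 15,"wx": 0,"wy": 0,"wz": 0.128,"gripper": 0}])

```text
t: 10.25
ee_pos: [0.4555, 0.0644, 0.219]
tcp_rot: [[-0.975, -0.223, -0.0], [-0.223, 0.975, -0.0], [0.0, -0.0, -1.0]]
ft_force: [0.1, -1.0, -0.1]
opening: -0.0003
finger_force: 0.0
```

Call:
jog_arm(plan=[{"dx": 0,"dy": 0.1,"dz": -4,"wx": 0,"wy": 0,"wz": 0,"gripper": 0},{"dx": 0,"dy": 0.1,"dz": -8,"wx": 0,"wy": 0,"wz": 0,"gripper": 0},{"dx": 0,"dy": 0.1,"dz": -11,"wx": 0,"wy": 0,"wz": 0,"gripper": 0},{"dx": 0,"dy": 0.1,"dz": -11,"wx": 0,"wy": 0,"wz": 0,"gripper": 0},{"dx": 0,"dy": 0.1,"dz": -11,"wx": 0,"wy": 0,"wz": 0,"gripper": 0},{"dx": 0,"dy": 0.1,"dz": -11,"wx": 0,"wy": 0,"wz": 0,"gripper": 0}])

```text
t: 10.85
ee_pos: [0.4568, 0.0665, 0.111]
tcp_rot: [[-0.974, -0.224, 0.003], [-0.224, 0.974, 0.0], [-0.003, -0.0, -1.0]]
ft_force: [-0.3, -0.3, -0.5]
opening: 0.0001
finger_force: 0.0
```

Run:
```python
from h import *
s=ctrl.observe(); p=np.array(s["ee_pos"]); print(p,s["ft_force"])
v=[0.5389,0.0030,0.2272]
for th in np.arange(0,1.61,.1):
    r,d=.05,.017
    q=place(v,[-.035+r*np.sin(th)-d*np.cos(th),.03+r*np.cos(th)+d*np.sin(th),0])[0]
    print(round(th,2),((q-p)*100).round(2)[:2])
```

```text
[0.45679337 0.06651894 0.11098397] [-0.27598956 -0.27011403 -0.49107961]
0.0 [1.34 0.27]
0.1 [1.8  0.53]
0.2 [2.29 0.73]
0.3 [2.79 0.89]
0.4 [3.31 1.  ]
0.5 [3.83 1.06]
0.6 [4.36 1.06]
0.7 [4.89 1.01]
0.8 [5.41 0.91]
0.9 [5.91 0.75]
1.0 [6.4  0.55]
1.1 [6.86 0.3 ]
1.2 [7.3 0. ]
1.3 [ 7.71 -0.34]
1.4 [ 8.08 -0.71]
1.5 [ 8.41 -1.12]
1.6 [ 8.69 -1.57]
```

Call:
jog_arm(plan=[{"dx": 0.6,"dy": 0.15,"dz": 0,"wx": 0,"wy": 0,"wz": 0,"gripper": 0},{"dx": 1.2,"dy": 0.25,"dz": 0,"wx": 0,"wy": 0,"wz": 0,"gripper": 0},{"dx": 1.8,"dy": 0.53,"dz": 0,"wx": 0,"wy": 0,"wz": -0.1,"gripper": 0},{"dx": 2.29,"dy": 0.73,"dz": 0,"wx": 0,"wy": 0,"wz": -0.2,"gripper": 0},{"dx": 2.79,"dy": 0.89,"dz": 0,"wx": 0,"wy": 0,"wz": -0.3,"gripper": 0},{"dx": 3.31,"dy": 1.0,"dz": 0,"wx": 0,"wy": 0,"wz": -0.4,"gripper": 0},{"dx": 3.83,"dy": 1.06,"dz": 0,"wx": 0,"wy": 0,"wz": -0.5,"gripper": 0},{"dx": 4.36,"dy": 1.06,"dz": 0,"wx": 0,"wy": 0,"wz": -0.6,"gripper": 0},{"dx": 4.89,"dy": 1.01,"dz": 0,"wx": 0,"wy": 0,"wz": -0.7,"gripper": 0},{"dx": 5.41,"dy": 0.91,"dz": 0,"wx": 0,"wy": 0,"wz": -0.8,"gripper": 0},{"dx": 5.41,"dy": 0.91,"dz": 0,"wx": 0,"wy": 0,"wz": -0.8,"gripper": 0},{"dx": 5.41,"dy": 0.91,"dz": 0,"wx": 0,"wy": 0,"wz": -0.8,"gripper": 0}])

```text
t: 12.05
ee_pos: [0.5099, 0.0765, 0.1094]
tcp_rot: [[-0.842, 0.54, 0.0], [0.54, 0.842, 0.001], [0.001, 0.001, -1.0]]
ft_force: [-1.9, 4.0, 1.1]
opening: 0.0
finger_force: 1.9
```

Call:
jog_arm(plan=[{"dx": 0.5,"dy": -0.16,"dz": 0,"wx": 0,"wy": 0,"wz": -0.1,"gripper": 0},{"dx": 0.99,"dy": -0.36,"dz": 0,"wx": 0,"wy": 0,"wz": -0.2,"gripper": 0},{"dx": 1.45,"dy": -0.61,"dz": 0,"wx": 0,"wy": 0,"wz": -0.3,"gripper": 0},{"dx": 1.89,"dy": -0.91,"dz": 0,"wx": 0,"wy": 0,"wz": -0.4,"gripper": 0},{"dx": 2.3,"dy": -1.25,"dz": 0,"wx": 0,"wy": 0,"wz": -0.5,"gripper": 0},{"dx": 2.67,"dy": -1.62,"dz": 0,"wx": 0,"wy": 0,"wz": -0.6,"gripper": 0},{"dx": 2.95,"dy": -1.95,"dz": 0,"wx": 0,"wy": 0,"wz": -0.68,"gripper": 0},{"dx": 3.0,"dy": -2.05,"dz": 0,"wx": 0,"wy": 0,"wz": -0.7,"gripper": 0},{"dx": 3.0,"dy": -2.05,"dz": 0,"wx": 0,"wy": 0,"wz": -0.7,"gripper": 0}])

```text
t: 12.95
ee_pos: [0.5404, 0.0559, 0.1094]
tcp_rot: [[-0.296, 0.955, 0.002], [0.955, 0.296, 0.001], [0.001, 0.002, -1.0]]
ft_force: [1.8, 5.1, 0.4]
opening: 0.0002
finger_force: 2.2
```

Call:
jog_arm(plan=[{"dx": 0.05,"dy": -0.15,"dz": 0,"wx": 0,"wy": 0,"wz": 0,"gripper": 0},{"dx": 0.08,"dy": -0.28,"dz": 0,"wx": 0,"wy": 0,"wz": 0,"gripper": 0},{"dx": 0.08,"dy": -0.28,"dz": 0,"wx": 0,"wy": 0,"wz": 0,"gripper": 0},{"dx": 0.08,"dy": -0.28,"dz": 0,"wx": 0,"wy": 0,"wz": 0,"gripper": 0}])

```text
t: 13.35
ee_pos: [0.5408, 0.0543, 0.1094]
tcp_rot: [[-0.297, 0.955, 0.001], [0.955, 0.297, 0.004], [0.003, 0.002, -1.0]]
ft_force: [0.5, 9.1, 0.9]
opening: -0.0
finger_force: 4.4
```

Call:
jog_arm(plan=[{"dx": 0.05,"dy": -0.15,"dz": 0,"wx": 0,"wy": 0,"wz": 0,"gripper": 0},{"dx": 0.05,"dy": -0.15,"dz": 0,"wx": 0,"wy": 0,"wz": 0,"gripper": 0},{"dx": 0.05,"dy": -0.15,"dz": 0,"wx": 0,"wy": 0,"wz": 0,"gripper": 0},{"dx": 0.05,"dy": -0.15,"dz": 0,"wx": 0,"wy": 0,"wz": 0,"gripper": 0}])

```text
t: 13.75
ee_pos: [0.5409, 0.0542, 0.1094]
tcp_rot: [[-0.298, 0.954, 0.0], [0.954, 0.298, 0.007], [0.006, 0.002, -1.0]]
ft_force: [-0.5, 15.7, 2.6]
opening: 0.0001
finger_force: 7.1
```

Run:
```python
from h import *
m=optics.camera_model("wrist");im=optics.grab_frame("wrist"); s=ctrl.observe(); print(s["ee_pos"],s["ft_force"])
v=[0.5389,0.0030,0.2272]
L=lambda th:place(v,[[-.035+r*np.sin(th)+w*np.cos(th),.03+r*np.cos(th)-w*np.sin(th),.105] for r,w in((0,0),(.068,0),(.068,-.006),(.068,.006))])
a=cv2.resize(im[:,:,::-1],None,fx=1,fy=1).copy()
P=proj("wrist",L(1.5),m).astype(int); print(P.tolist()); cv2.line(a,tuple(map(int,P[0])),tuple(map(int,P[1])),(0,0,255),1)
b=cv2.resize(optics.grab_frame("top")[115:235,180:380,::-1],(288,173)); b2=cv2.resize(optics.grab_frame("scene")[170:270,80:260,::-1],(288,160))
cv2.imwrite("pics/w5.png",np.hstack([a,np.vstack([b,b2,np.zeros((51,288,3),np.uint8)])]))
```

```text
[0.54090982 0.05418168 0.10946813] [-1.2370322  13.8279127   1.82759405]
[[148, 288], [296, 288], [297, 277], [296, 300]]
```

View pics/w5.png

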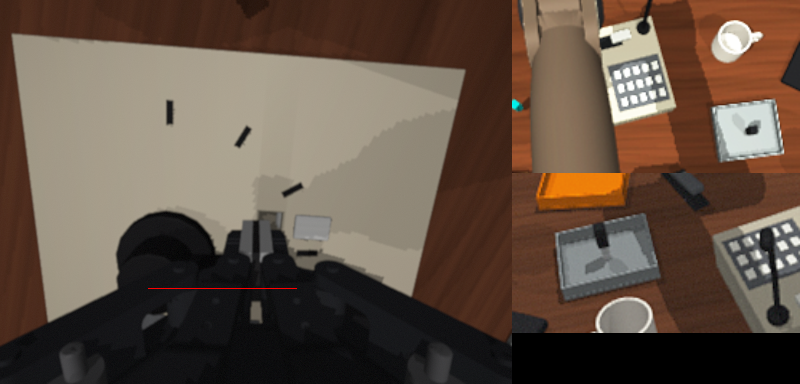

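The end stop is reached: the last 1.5 mm of push moved the tool only 0.1 mm while the force rose from 9 to 16 N, at the position expected for 1.5 rad. The plug stands in the tray. I hand in now.

```bash
python3 -c "
from workcell import ticket; print(ticket.hand_in())"
```

```text
the job is handed in; nothing more can be done
None
```

The plug is out of its socket and standing released in the grey tray. The closed fingers hold the dial lever against its third-click end stop with about 14 N. I handed the job in at about 14 s; no verdict came back.

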